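Rebuild two LED lamp heads on the camera repair bench

ROBOT

A 6-joint arm with a two-finger parallel gripper is mounted at the origin on the work surface. World frame = base frame: x ahead of the robot, y to its left, z up, the work surface at z = 0. Lengths are in mm, angles in rad, forces in N, time in s.
With the tool pointing down it reaches from about 350 to 975 mm from the base axis. Payload 7.1 kg.
Tool frame: the origin (TCP) lies on the centre line of the jaws, within the pads' length; the fingertips stand 25 mm ahead of it and the grasp point (between the pads) lies 6 mm ahead of it; z points along the fingers, y is the direction in which the jaws open and shut (so a half turn about z gives the same grasp; the last joint's range is limited). The gripper opens to 88 mm and grips with 3 to 60 N. Pads are 20 mm wide; open, the fingers measure 115 mm over their backs; the gripper's body (75 mm by 178 mm) begins 61 mm behind the grasp point.
Start: joints at [-1.343, 0.423, 1.63, -0, 1.089, -0.019], TCP at [152.708, -606.041, 247.675] pointing down, gripper open.
Joint ranges: [-3, 3], [-0.9, 2.11], [0.09, 2.58], [-1.31, 4.45], [0.11, 2.69], [-2.54, 2.54]. Speed limits (rad/s): [2.39, 2.39, 3.01, 3.14, 3.14, 3.14].

INTERFACE

Orientations are given as a unit quaternion [x, y, z, w].
In Python, from rig import r gives the robot as it stands. The module is installed in compiled form; this text tells all that it offers.
- The arm moves only by the tool jog_arm, never from a script. Its argument "steps" is one flat list of numbers, 5 for each row, row after row: the shift along the world's x, y, z in units of 0.2 m (1.0 is 0.2 m), then the turn about the world's z in units of 180 degrees (1.0 is 180 degrees), then the gripper's target within -1 to 1 (fully open at 1, half-way at 0, shut at -1). A call has 1 to 12 rows; each row is the pose to reach, as a shift and turn from the pose commanded when the call began, turning the shorter way round; what a row does not reach only later rows make up. A row lasts 1/10 s, in which the tool goes at most 50 mm and 8.59 degrees, less where a joint would pass 70% of its speed; a pose out of reach is approached as far as the arm can. A call with a number of a shift or a turn outside -1 to 1 is refused whole. A call with a gripper value outside its range is refused whole. The fingers move at their own pace and stop on an object; "grip_force" is the grip in N (left out, the last holds). Time passes only in rows, so rows that repeat a pose let the fingers close. It gives the time, the measured TCP pose, the force and the opening at its end, in the units of the state.
- r.sense(): the state, without advancing time (a new reading comes with each control period).
- r.grab_frame(name): name is "side" or "top"; returns a dict with "color" (400x640x3 uint8, red, green, blue), "fx", "fy", "cx", "cy" (pixels), "view" (4x4, takes a point from world to camera coordinates). Camera axes: x right, y down, z forward; pixel columns grow to the right and rows downward; lengths in mm; the calibration is good to about 2 mm. A picture is of the moment at which its call begins. There is no depth.
- r.sign_off(): hands the job in, once; it reports no verdict.
Trained networks look in the newest picture that a camera, given by its name, has taken for a name from the list of things; names that differ only in an ending like _2 or _b are one class to them, and where a whole thing is asked for, a point or a joint stands for the part that bears it (a point fixed in the world has none). Each returns a list of dicts, best first, with "conf" (0 to 1); they miss things now and then, are a little off and sometimes report something else, mostly with a low value. They report only what shows in the picture. A call takes as long as a camera call. They do not tell look-alikes from the thing itself.
- r.search_frame(camera, label): "point" ([column, row] in pixels, amid what is visible of it).
The state is a dict: "time_s": time; "qpos": joint angles; "qd": joint speeds; "joint_efforts": joint torques, N m; "tcp_pos": TCP position; "orientation": TCP orientation; "force": force on the tool from outside, world axes, zero at the start; "ft_torque": the same for the moment, N m; "grip_width": finger opening in mm.
Only numpy, scipy, OpenCV 4.12 (cv2) and the standard library are available. Lean on these libraries where they do the work, as an engineer would, in place of code of your own. Each camera call takes 0.05 s, during which the arm holds its last target. There are 200 camera calls.

TASK

Rebuild the two LED lamp heads, finishing the square one first: lower the square finned half, centred, onto the square base so that its fins slide fully home between the base's fins, set the large collar flat on it around its post, then lay the front lens, glass up, flat and centred on that collar. Next fit the oblong finned half fully home on the oblong base in the same way, and set the small collar flat around its post. Leave the camera, the camera lens and the screw jar undisturbed.

Things in the scene. Friction and masses are not known exactly. Their poses are not given: they have to be found in the camera images.
- square_base: fixed finned base, fins up, in a grey holder. Square: fin area 60 x 60 mm, holder 72 x 72 mm; 5 aluminium fins along body x, 3 mm thick, 25 tall, 14 apart. Origin: centre of the underside. Plate top at z 20 mm, fin tops at 45. Its half fits either way round, fins in the gaps (4 mm play each side); home, its plate rests on these fin tops, its origin 23 mm above this one.
- oblong_base: fixed finned base, fins up, in a grey holder. Oblong: fin area 92 mm (x) x 46 mm (y), holder 104 x 58 mm; 4 aluminium fins along body x, 3 mm thick, 25 tall, 14 apart. Origin: centre of the underside. Plate top at z 20 mm, fin tops at 45. Its half fits either way round, fins in the gaps (4 mm play each side); home, its plate rests on these fin tops, its origin 23 mm above this one.
- square_half: square half: aluminium finned plate lying on its fins. Plate 60 x 60 mm, 8 mm thick; 4 fins along body x, 3 mm thick, 22 tall, 14 apart. Mid-plate a square upright post to grip, 24 mm wide (sides along x, y), 20 tall. Origin: centre, at fin tips; z up. Above it: plate underside 22 mm, plate top 30, post top 50. About 150 g.
- oblong_half: oblong half: aluminium finned plate lying on its fins. Plate 92 mm (x) x 46 mm (y), 8 mm thick; 3 fins along body x, 3 mm thick, 22 tall, 14 apart. Mid-plate a square upright post to grip, 18 mm wide (sides along x, y), 20 tall. Origin: centre, at fin tips; z up. Above it: plate underside 22 mm, plate top 30, post top 50. About 160 g.
- large_collar: large plain black ring, lying flat: outer diameter 60 mm, hole 42 mm, height 24 mm. Origin: centre of the underside; z up. Goes round the square half's post (4 mm play) onto its plate, 30 mm above that half's origin. 60 g or so.
- small_collar: small plain black ring, lying flat: outer diameter 45 mm, hole 33 mm, height 24 mm. Origin: centre of the underside; z up. Goes round the oblong half's post (4 mm play) onto its plate, 30 mm above that half's origin. 40 g or so.
- front_lens: front lens of the square head: round black disc with a glass face on top and no hole, lying glass up, diameter 56 mm, height 16 mm. Origin: centre of the underside; z up. Rests on top of the large collar, 24 mm above the collar's origin. 70 g or so.
- camera_lens: bystander: black camera lens standing upright, diameter 65 mm, height 58 mm. Origin: centre of the underside.
- screw_jar: bystander: amber glass jar with a brass lid, diameter 48 mm, height 65 mm. Origin: centre of the underside.
- camera_body: bystander: camera beyond the parts, 125 mm wide (y), 34 mm deep (x) and 84 mm high, its 52 mm lens mount standing 22 mm out to -x. Origin: centre of the underside of the case.
Mind the look-alikes: they are no part of the job. What is shaped like the small_collar but red is not meant.

How it is judged:
By the outcome, as a careful person would: the job done as asked, in the order asked, and still so for the second after the job is handed in, with the robot touching nothing.
It also fails if it takes over 115 s, if anything falls off the work surface, if the arm or the gripper's body presses on something with over 40 N, if the wrist force passes 120 N, or if a joint passes its speed limit or range.

## Working session

There is one attempt and no reset: what is moved stays moved. The work goes in short steps, Python scripts to look and compute and a tool call to move; the robot and the scene stay as the last step left them, time stands still between calls to the robot, and variables do not carry over. Pictures are saved under pics/ and viewed, about 12 in all and at most 16, crops included, and the job is handed in when it is done.

Besides the shell and the picture viewer there is one more tool, called after "Request:" as name(argument=value, ...) on one line, values as JSON. jog_arm: Moves the arm, as the interface text tells. Shifts and turns lie within -1 to 1; 1 stands for 0.2 m of shift or 180 degrees of turn. Its arguments: {"type":"object","properties":{"steps":{"type":"array"},"grip_force":{"type":"number"}},"required":["steps"]}

```bash
mkdir -p pics
cat > h.py <<'E'
import numpy as np, cv2
from rig import r
def snap(cam, name=None, crop=None, scale=1):
    f=r.grab_frame(cam); im=f["color"][:,:,::-1].copy()
    if name:
        o=im
        if crop: a,b,c,d=crop; o=im[b:d,a:c]
        if scale!=1: o=cv2.resize(o,None,fx=scale,fy=scale,interpolation=cv2.INTER_CUBIC)
        cv2.imwrite('pics/'+name,o)
    return f,im
def ray(f,p,z):
    V=np.array(f["view"]); R=V[:3,:3]; c=-R.T@V[:3,3]
    d=R.T@np.array([(p[0]-f["cx"])/f["fx"],(p[1]-f["cy"])/f["fy"],1])
    return c+d*(z-c[2])/d[2]
def proj(f,P):
    V=np.array(f["view"]); q=V[:3,:3]@np.array(P,float)+V[:3,3]
    return np.array([q[0]/q[2]*f["fx"]+f["cx"],q[1]/q[2]*f["fy"]+f["cy"]])
E
python3 - <<'E'
from h import *
s=r.sense(); print(s["time_s"],s["tcp_pos"],s["orientation"],s["grip_width"],s["force"])
f,_=snap("top","t0.png"); g,_=snap("side","s0.png")
for n,q in(("top",f),("side",g)):
    V=q["view"]; print(n,q["fx"],q["cx"],q["cy"],(-np.array(V)[:3,:3].T@np.array(V)[:3,3]).round()); print(np.array(V)[:3,:3].round(2).tolist())
hz=dict(square_base=45,oblong_base=45,square_half=50,oblong_half=50,large_collar=24,small_collar=24,front_lens=16,camera_lens=58,screw_jar=65,camera_body=84)
for l,z in hz.items():
    for c,q in(("top",f),("side",g)):
        print(l,c,[(np.round(d["point"]).tolist(),round(d["conf"],2),ray(q,d["point"],z)[:2].round().tolist()) for d in r.search_frame(c,l)[:3]])
E
```

```text
0.0 [ 152.60972078 -605.54665867  246.89578264] [ 9.92394042e-01  1.23099402e-01 -7.47088453e-05 -7.72691381e-04] 87.68207174538655 [-0.35169645  0.58119372 -0.06592691]
top 413.7819231671354 325.6346050157165 204.34974021596847 [ 370.  -25. 1224.]
[[-0.0, -1.0, -0.01], [-0.99, 0.0, -0.15], [0.15, 0.01, -0.99]]
side 464.95933729568117 319.82597633153426 202.78179261473633 [ 463.  958. 1050.]
[[-0.99, -0.11, -0.0], [-0.08, 0.71, -0.7], [0.08, -0.69, -0.72]]
square_base top [([195.0, 216.0], 0.93, [521.0, 368.0])]
square_base side [([321.0, 322.0], 0.96, [524.0, 389.0]), ([343.0, 132.0], 0.71, [525.0, -363.0])]
oblong_base top [([458.0, 210.0], 0.68, [534.0, -388.0])]
oblong_base side [([345.0, 130.0], 0.61, [522.0, -376.0])]
square_half top [([319.0, 185.0], 0.63, [608.0, 11.0])]
square_half side [([300.0, 214.0], 0.69, [621.0, 44.0])]
oblong_half top [([392.0, 179.0], 0.97, [626.0, -201.0])]
oblong_half side [([306.0, 165.0], 0.85, [632.0, -172.0])]
large_collar top [([426.0, 258.0], 0.48, [400.0, -297.0])]
large_collar side [([378.0, 155.0], 0.64, [402.0, -279.0])]
small_collar top [([278.0, 280.0], 0.67, [339.0, 128.0]), ([292.0, 211.0], 0.61, [537.0, 91.0]), ([318.0, 182.0], 0.48, [623.0, 13.0])]
small_collar side [([327.0, 242.0], 0.76, [537.0, 120.0]), ([392.0, 256.0], 0.66, [352.0, 152.0]), ([394.0, 325.0], 0.56, [347.0, 365.0])]
front_lens top [([359.0, 248.0], 0.63, [428.0, -106.0])]
front_lens side [([366.0, 190.0], 0.52, [433.0, -111.0])]
camera_lens top [([252.0, 190.0], 0.79, [593.0, 203.0])]
camera_lens side [([298.0, 264.0], 0.81, [602.0, 231.0])]
screw_jar top [([285.0, 243.0], 0.48, [440.0, 105.0])]
screw_jar side [([360.0, 243.0], 0.84, [442.0, 147.0])]
camera_body top [([388.0, 128.0], 0.76, [768.0, -189.0])]
camera_body side [([262.0, 158.0], 0.91, [772.0, -151.0])]
```

View pics/t0.png

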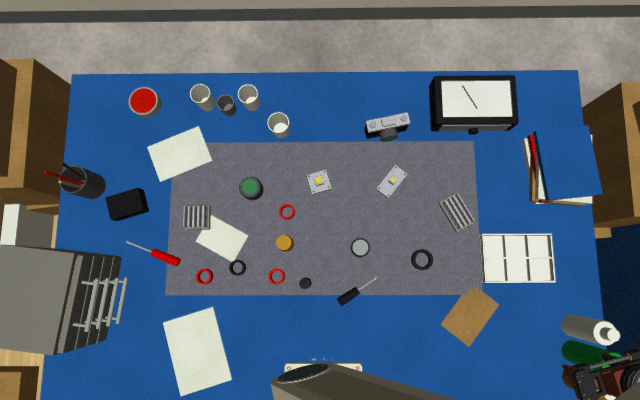

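View pics/s0.png

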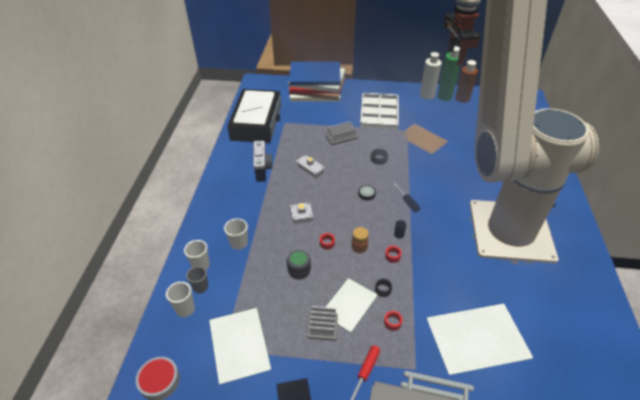

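The top view shows the square base at (197,217), the oblong base at (457,212), the square half at (319,182) and the oblong half at (392,181). The large collar is at (422,259), the front lens at (360,247) and the small black collar at (238,268). The three red rings are look-alikes. The side view agrees. Next I'll make rectified close-ups to get positions and yaw.

```bash
cat >> h.py <<'E'
def rect(f,im,c,z,half=70,px=200):
    """rectified patch of plane z about c: column grows with -y, row with -x (seen from above, x up)"""
    w=[(c[0]+half,c[1]+half),(c[0]+half,c[1]-half),(c[0]-half,c[1]-half),(c[0]-half,c[1]+half)]
    src=np.float32([proj(f,(a,b,z)) for a,b in w]); dst=np.float32([[0,0],[px,0],[px,px],[0,px]])-0.5
    return cv2.warpPerspective(im,cv2.getPerspectiveTransform(src,dst),(px,px),flags=cv2.INTER_CUBIC)
E
cat > m.py <<'E'
from h import *
P=[((521,368),45),((534,-388),45),((610,11),30),((628,-201),30),((400,-297),24),((428,-106),16),((382,235),24)]
f,a=snap("top"); g,b=snap("side")
np.save('f.npy',dict(f=f,a=a,g=g,b=b),allow_pickle=True)
rows=[np.hstack([cv2.copyMakeBorder(rect(q,i,c,z),0,0,0,2,cv2.BORDER_CONSTANT,value=(0,0,255)) for c,z in P[k:k+4]]+([np.zeros((200,202,3),np.uint8)] if k else [])) for k in(0,4) for q,i in((f,a),(g,b))]
cv2.imwrite('pics/m.png',np.vstack([rows[0],rows[1],rows[2],rows[3]])[:, :800])
E
python3 m.py; python3 -c "
import cv2;i=cv2.imread('pics/m.png');cv2.imwrite('pics/m.png',cv2.resize(i,(600,600)))"
```

```text
(no output)
```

View pics/m.png

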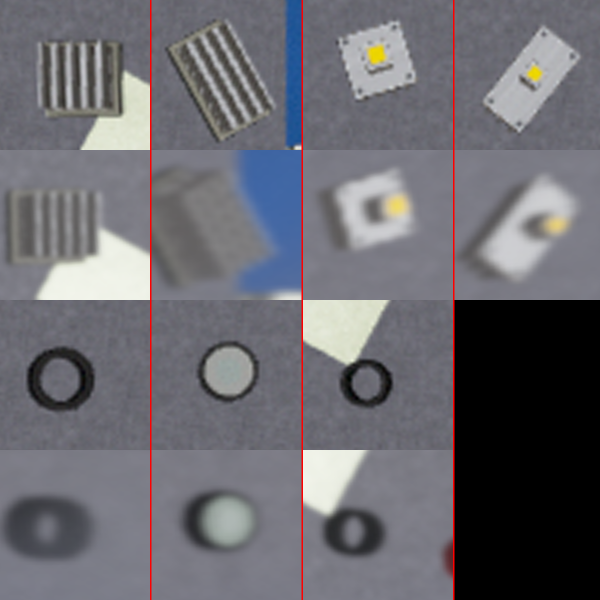

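The patches show every part clearly. The square half is turned about 20° and the oblong half about 35°. Now I'll fit positions and draw the fits as overlays.

```bash
cat > fit.py <<'E'
from h import *
d=np.load('f.npy',allow_pickle=True).item(); f,a=d['f'],d['a']; H,PX=70,560; S=PX/(2*H)
def w(c,p): return (c[0]+H-(p[1]+.5)/S, c[1]+H-(p[0]+.5)/S)
def big(m): 
    cs,_=cv2.findContours(m.astype(np.uint8),cv2.RETR_EXTERNAL,cv2.CHAIN_APPROX_NONE)
    return max([k for k in cs if cv2.pointPolygonTest(cv2.convexHull(k),(PX/2,PX/2),True)>-80],key=cv2.contourArea)
out=[]
for n,c,z in(('sqh',(610,11),30),('obh',(628,-201),30)):
    p=rect(f,a,c,z,H,PX); g=p.max(2)
    k=cv2.convexHull(big(g>160)); q=cv2.minAreaRect(k); bx=cv2.boxPoints(q); W=np.array([w(c,x) for x in bx])
    e=[W[1]-W[0],W[2]-W[1]]; L=max(e,key=np.linalg.norm)
    hsv=cv2.cvtColor(p,cv2.COLOR_BGR2HSV); y=big((hsv[:,:,1]>120)&(hsv[:,:,0]>15)&(hsv[:,:,0]<40)); M=cv2.moments(y)
    py=w(c,(M['m10']/M['m00'],M['m01']/M['m00'])); V=ray(f,proj(f,(*py,z)),50)
    print(n,'centre',W.mean(0).round(1),'sides',[round(float(np.linalg.norm(x)),1) for x in e],'yaw',round(np.degrees(np.arctan2(L[1],L[0])),1),'post top',V.round(1))
    cv2.polylines(p,[np.int32(bx)],1,(0,0,255),1); out.append(p)
for n,c,z,D in(('lc',(400,-297),24,60),('lens',(428,-106),16,56),('sc',(382,235),24,45)):
    p=rect(f,a,c,z,H,PX); g=p.max(2)
    k=big(g<75); m=np.zeros((PX,PX),np.uint8); cv2.drawContours(m,[k],-1,1,-1)
    from scipy.optimize import minimize
    t=np.linspace(0,6.283,80)
    def sil(v):
        P=[proj(f,(v[0]+D/2*np.cos(s),v[1]+D/2*np.sin(s),zz)) for zz in(0,z) for s in t]
        P=[ray(f,x,z) for x in P]; return cv2.convexHull(np.float32([((c[1]+H-x[1])*S,(c[0]+H-x[0])*S) for x in P]))
    def cost(v):
        o=np.zeros((PX,PX),np.uint8); cv2.fillPoly(o,[np.int32(sil(v)*16)],1,shift=4); return float((o!=m).sum())
    r0=minimize(cost,w(c,cv2.minEnclosingCircle(k)[0]),method='Nelder-Mead',options=dict(initial_simplex=np.array(w(c,cv2.minEnclosingCircle(k)[0]))+[[0,0],[4,0],[0,4]]))
    print(n,r0.x.round(1),'mismatch',round(r0.fun/m.sum(),3)); cv2.polylines(p,[np.int32(sil(r0.x))],1,(0,0,255),1); out.append(p)
B=[rect(f,a,c,45,60,400) for c in((521,368),(534,-388))]
cv2.imwrite('pics/b.png',np.hstack(B))
cv2.imwrite('pics/fit.png',cv2.resize(np.vstack([np.hstack(out[:3]),np.hstack(out[3:]+[out[0]*0])]),(780,520)))
E
python3 fit.py
```

```text
sqh centre [624.2  11.8] sides [60.7, 60.5] yaw -73.1 post top [624.6  11.6  50. ]
obh centre [ 624.3 -202.8] sides [91.4, 45.7] yaw -38.6 post top [ 624.8 -203.    50. ]
lc [ 396.2 -285.8] mismatch 0.039
lens [ 431.5 -108. ] mismatch 0.036
sc [374.3 248.2] mismatch 0.055
```

View pics/fit.png

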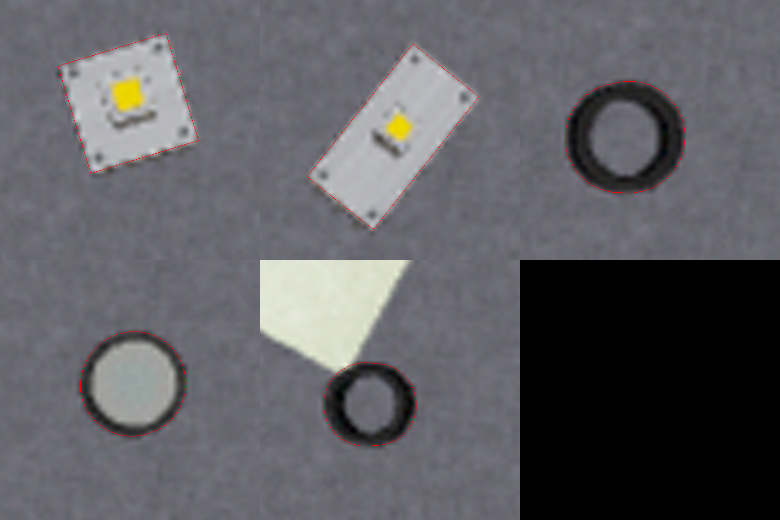

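View pics/b.png

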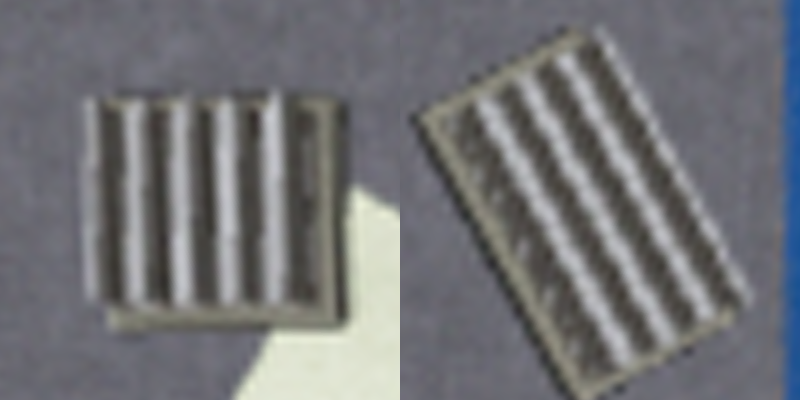

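The overlays match the plate and ring outlines, and the measured sides of 60.7/60.5 and 91.4/45.7 mm agree with the given sizes. For the bases I'll fit a small painted model of fins and holder.

```bash
cat > base.py <<'E'
from h import *
from scipy.optimize import minimize
d=np.load('f.npy',allow_pickle=True).item()
def labels(f,c,v,N,L,Wd,hw,hl,H=75,PX=450):
    S=PX/(2*H); x,y,t,hr=v; cs,sn=np.cos(t),np.sin(t); V=np.array(f['view']); cam=-V[:3,:3].T@V[:3,3]
    def P(u): # body pts -> patch at z=45
        w=np.array([(x+cs*a-sn*b,y+sn*a+cs*b,z) for a,b,z in u]); k=(45-w[:,2])/(cam[2]-w[:,2]); q=w+(cam-w)*k[:,None]
        return np.int32(np.stack([(c[1]+H-q[:,1])*S,(c[0]+H-q[:,0])*S],1)*16)
    o=np.zeros((PX,PX),np.uint8)
    def box(l,w,y0,z0,z1,side,top):
        B=[(-l,y0-w),(l,y0-w),(l,y0+w),(-l,y0+w)]
        pts=P([(*b,z) for z in(z0,z1) for b in B]); cv2.fillPoly(o,[cv2.convexHull(pts)],side,shift=4); cv2.fillPoly(o,[pts[4:]],top,shift=4)
    box(hl/2,hw/2,0,0,hr,1,2); box(L/2,Wd/2,0,min(hr,20),20,3,3)
    cb=-sn*(cam[0]-x)+cs*(cam[1]-y)
    for y0 in sorted([(i-(N-1)/2)*14 for i in range(N)],key=lambda q:-abs(q-cb)): box(L/2,1.5,y0,20,45,4,5)
    return o
res=[]
for n,c,N,L,Wd,hl,hw,y0 in(('square',(521,371),5,60,60,72,72,0.),('oblong',(534,-382),4,92,46,104,58,.55)):
    for cm,f,a,sg in(('top',d['f'],d['a'],3.),('side',d['g'],d['b'],6.)):
        p=cv2.GaussianBlur(rect(f,a,c,45,75,450),(0,0),2).astype(float); ok=~((p.min(2)>198)|(p[:,:,0]>p[:,:,2]+50)); ok=cv2.erode(ok.astype(np.uint8),np.ones((9,9)))>0
        def cost(v):
            o=labels(f,c,v,N,L,Wd,hw,hl); F=np.stack([cv2.GaussianBlur((o==k).astype(np.float32),(0,0),sg+2) for k in range(6)],2)[ok][::3]
            s=np.linalg.lstsq(F,p[ok][::3],rcond=None); return float(np.sqrt(((F@s[0]-p[ok][::3])**2).mean()))
        best=None
        for t0 in((y0,-y0) if y0 else (0.,)):
          for dy in(-7,0,7):
            v0=np.array([c[0],c[1]+dy,t0,15.]); m=minimize(cost,v0,method='Nelder-Mead',options=dict(initial_simplex=v0+np.vstack([np.zeros(4),np.diag([4,4,.08,5])]),xatol=.05,fatol=.005,maxfev=150))
            print(n,cm,dy,m.x.round(3),round(np.degrees(m.x[2]),1),round(m.fun,2))
            if best is None or m.fun<best.fun: best=m
        if cm=='top':
            q=rect(f,a,c,45,75,450); o=labels(f,c,best.x,N,L,Wd,hw,hl); e=cv2.Canny(o*40,10,30); z=q.copy(); z[e>0]=(0,0,255); res+=[z]
cv2.imwrite('pics/bf.png',cv2.resize(np.hstack(res),(800,400)))
E
time python3 base.py
```

```text
square top -7 [5.22718e+02 3.65741e+02 1.70000e-02 1.18400e+01] 1.0 12.08
square top 0 [5.22130e+02 3.72578e+02 1.30000e-02 1.99720e+01] 0.7 8.67
square top 7 [5.22373e+02 3.72690e+02 1.60000e-02 2.06410e+01] 0.9 8.74
square side -7 [ 5.21235e+02  3.73892e+02 -1.00000e-03  9.73000e+00] -0.1 5.78
square side 0 [5.21939e+02 3.74029e+02 1.70000e-02 1.37970e+01] 1.0 5.55
square side 7 [ 5.22786e+02  3.81586e+02  2.40000e-02 -6.77000e-01] 1.4 9.03
oblong top -7 [ 5.35236e+02 -3.91357e+02  5.07000e-01  2.11020e+01] 29.0 6.96
oblong top 0 [ 5.34505e+02 -3.91475e+02  5.06000e-01  2.04270e+01] 29.0 6.69
oblong top 7 [ 5.27742e+02 -3.79965e+02  5.11000e-01  3.08350e+01] 29.3 12.07
oblong top -7 [ 5.36812e+02 -4.15131e+02  4.98000e-01  1.40600e+00] 28.6 15.19
oblong top 0 [ 5.56539e+02 -4.19905e+02  5.17000e-01  1.40820e+01] 29.6 17.45
oblong top 7 [ 5.30395e+02 -4.10642e+02  4.90000e-01 -7.21000e+00] 28.1 14.98
oblong side -7 [ 5.35383e+02 -3.89829e+02  5.01000e-01  1.33950e+01] 28.7 7.28
oblong side 0 [ 5.35383e+02 -3.90160e+02  5.03000e-01  1.26780e+01] 28.8 7.27
oblong side 7 [ 5.34435e+02 -3.74291e+02  4.80000e-01  1.44460e+01] 27.5 8.07
oblong side -7 [ 5.36901e+02 -3.82423e+02 -2.95000e-01 -5.48200e+00] -16.9 9.04
oblong side 0 [ 5.35725e+02 -3.83030e+02 -3.28000e-01  2.59960e+01] -18.8 9.0
oblong side 7 [ 5.35591e+02 -3.89674e+02  4.99000e-01  1.26340e+01] 28.6 7.3
real	2m42.745s
user	8m41.925s
sys	0m18.523s
```

View pics/bf.png

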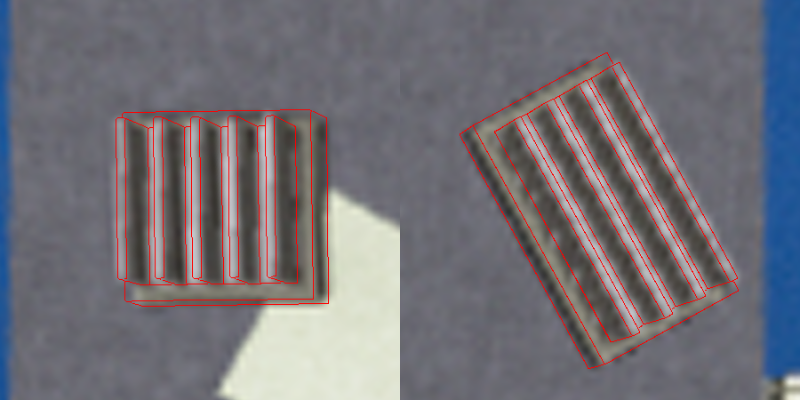

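The base fits from the two cameras agree to about 1.5 mm: square (522.1, 373.2, 0.8°) and oblong (534.9, −390.8, 29.0°). Next question is which way the fins run under the square half.

Run:
```python
from h import *
d=np.load('f.npy',allow_pickle=True).item(); o=[]
for f,a in((d['f'],d['a']),(d['g'],d['b'])):
    u,v=np.int32(proj(f,(622,12,15))); o.append(cv2.resize(cv2.convertScaleAbs(a[v-20:v+20,u-20:u+20],alpha=1.3),(400,400),interpolation=cv2.INTER_CUBIC))
cv2.imwrite('pics/fin.png',np.hstack(o))
```

```text
(no output)
```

View pics/fin.png

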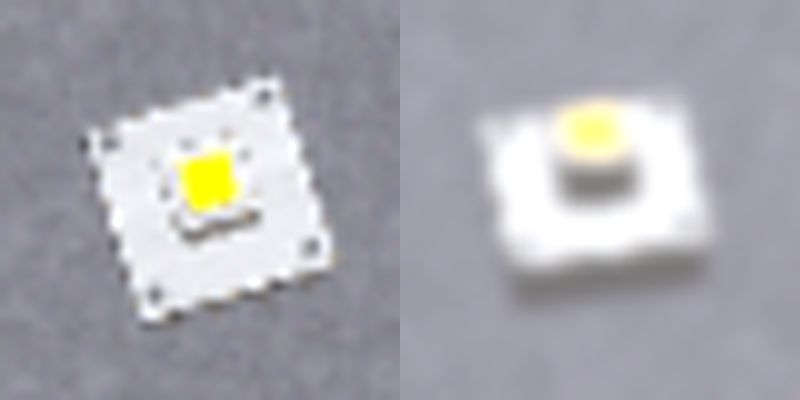

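The fins don't show at this resolution. I'll grasp at a tool yaw (106.9°) that allows either placement and check the fin direction once the part is lifted. Approaching.

Request:
jog_arm(steps=[0.8, 1, 0, 0.25, 1, 0.8, 1, 0, 0.25, 1, 0.8, 1, 0, 0.25, 1, 0.8, 1, 0, 0.25, 1, 0.8, 1, 0, 0.25, 1, 0.8, 1, 0, 0.25, 1])

```text
time_s: 1.8
tcp_pos: [314.9, -402.3, 247.8]
orientation: [0.868, 0.497, 0.0, -0.0]
force: [0.6, 0.6, -0.5]
grip_width: 88.0
```

Request:
jog_arm(steps=[0.8, 1, 0, 0.265, 1, 0.8, 1, 0, 0.265, 1, 0.8, 1, 0, 0.265, 1, 0.8, 1, 0, 0.265, 1, 0.8, 1, 0, 0.265, 1, 0.8, 1, 0, 0.265, 1])

```text
time_s: 2.4
tcp_pos: [475.5, -203.1, 248.0]
orientation: [0.592, 0.806, 0.001, 0.001]
force: [-0.6, -0.8, 0.9]
grip_width: 88.0
```

Request:
jog_arm(steps=[0.757, 1, -0.4, 0, 1, 0.757, 1, -0.4, 0, 1, 0.757, 1, -0.4, 0, 1, 0.757, 1, -0.4, 0, 1, 0.757, 1, -0.4, 0, 1, 0.757, 1, -0.4, 0, 1, 0.757, 1, -0.4, 0, 1])

```text
time_s: 3.1
tcp_pos: [624.5, -5.1, 166.6]
orientation: [0.595, 0.804, -0.0, -0.0]
force: [-0.4, -0.1, 0.2]
grip_width: 87.7
```

Request:
jog_arm(steps=[0, 0.089, -0.45, 0, 0, 0, 0.089, -0.45, 0, 0, 0, 0.089, -0.538, 0, 0, 0, 0.089, -0.538, 0, 0, 0, 0.089, -0.538, 0, -1, 0, 0.089, -0.538, 0, -1, 0, 0.089, -0.538, 0, -1, 0, 0.089, -0.538, 0, -1, 0, 0.089, -0.538, 0, -1, 0, 0.089, -0.538, 0, -1], grip_force=25)

```text
time_s: 4.1
tcp_pos: [624.7, 11.7, 61.2]
orientation: [0.596, 0.803, 0.0, 0.001]
force: [-1.4, -1.8, 7.2]
grip_width: 23.7
```

Request:
jog_arm(steps=[0, 0, 0.3, 0, -1, 0, 0, 0.3, 0, -1, 0, 0, 0.6, 0, -1, 0, 0, 0.6, 0, -1, 0, 0, 0.6, 0, -1, 0, 0, 0.6, 0, -1])

```text
time_s: 4.7
tcp_pos: [623.3, 11.8, 179.1]
orientation: [0.596, 0.803, -0.0, -0.001]
force: [0.2, -0.7, -1.4]
grip_width: 23.8
```

Run:
```python
from h import *
s=r.sense(); T=s["tcp_pos"]; print(T,s["grip_width"],s["force"]); o=[]
for c in("top","side"):
    f,a=snap(c); u,v=np.int32(proj(f,T-[0,0,40])); k=a[v-30:v+30,u-30:u+30]; o.append(cv2.resize(cv2.convertScaleAbs(k,alpha=1.3),(400,400),interpolation=cv2.INTER_CUBIC))
cv2.imwrite('pics/lift.png',np.hstack(o))
```

```text
[623.33580979  11.83379861 179.08500302] 23.78003247283102 [ 0.23790946 -0.67395577 -1.38745853]
```

View pics/lift.png

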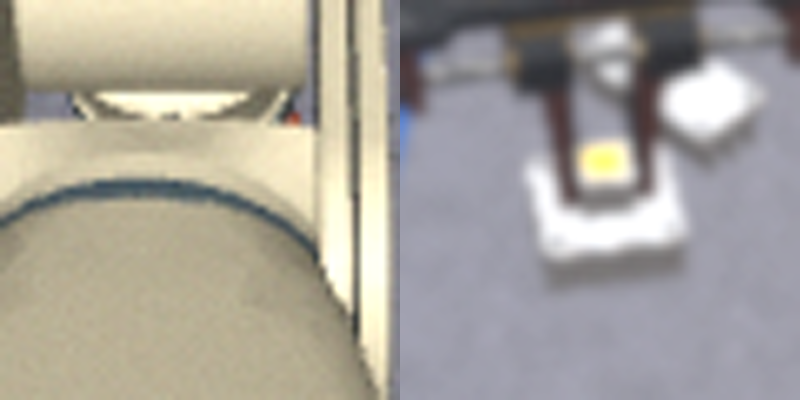

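The part is held (23.8 mm opening) and hangs level. I'll bring it above the base, nearer the side camera, and look at the fins from there.

Request:
jog_arm(steps=[-0.25, 0.9, 0.25, -0.0895, -1, -0.25, 0.9, 0.25, -0.0895, -1, -0.25, 0.9, 0.25, -0.0895, -1, -0.25, 0.9, 0.25, -0.0895, -1])

```text
time_s: 5.2
tcp_pos: [572.6, 193.3, 228.8]
orientation: [0.703, 0.712, -0.001, -0.001]
force: [0.9, 0.3, -1.7]
grip_width: 23.7
```

Request:
jog_arm(steps=[-0.26, 0.907, 0.35, 0, -1, -0.26, 0.907, 0.35, 0, -1, -0.26, 0.907, 0.35, 0, -1, -0.26, 0.907, 0.35, 0, -1, -0.26, 0.907, 0.35, 0, -1, -0.26, 0.907, 0.35, 0, -1, -0.26, 0.907, 0.35, 0, -1])

```text
time_s: 5.9
tcp_pos: [521.7, 371.9, 298.1]
orientation: [0.703, 0.711, -0.002, -0.0]
force: [0.5, 0.7, -1.3]
grip_width: 23.8
```

```bash
cat > look.py <<'E'
from h import *
import sys
s=r.sense(); T=s["tcp_pos"]; print(T,s["orientation"],s["grip_width"],s["force"])
f,a=snap("side"); u,v=np.int32(proj(f,T-[0,0,45])); k=a[v-35:v+35,u-35:u+35]; cv2.imwrite('pics/k%s.npy.png'%sys.argv[1],k)
E
python3 look.py 1
```

```text
[521.71289939 371.85320944 298.1385732 ] [ 7.02722719e-01  7.11461821e-01 -1.68606315e-03 -1.20895815e-04] 23.798273177911337 [ 0.52320373  0.70752849 -1.2600033 ]
```

Request:
jog_arm(steps=[0, 0, 0, 0.5, -1, 0, 0, 0, 0.5, -1, 0, 0, 0, 0.5, -1, 0, 0, 0, 0.5, -1, 0, 0, 0, 0.5, -1, 0, 0, 0, 0.5, -1, 0, 0, 0, 0.5, -1, 0, 0, 0, 0.5, -1, 0, 0, 0, 0.5, -1, 0, 0, 0, 0.5, -1, 0, 0, 0, 0.5, -1, 0, 0, 0, 0.5, -1])

```text
time_s: 7.15
tcp_pos: [522.5, 371.4, 299.2]
orientation: [-0.006, 1.0, -0.001, -0.001]
force: [0.3, 0.2, -1.5]
grip_width: 23.8
```

```bash
python3 look.py 2
python3 - <<'E'
import cv2,numpy as np
k=[cv2.resize(cv2.convertScaleAbs(cv2.imread('pics/k%d.npy.png'%i),alpha=1.2),(400,400),interpolation=cv2.INTER_CUBIC) for i in(1,2)]
cv2.imwrite('pics/k.png',np.hstack(k))
E
```

```text
[522.53228552 371.38999161 299.16465499] [-5.52542173e-03  9.99984395e-01 -5.33438370e-04 -6.27638941e-04] 23.785943912845156 [ 0.34999321  0.15529922 -1.51530184]
```

View pics/k.png

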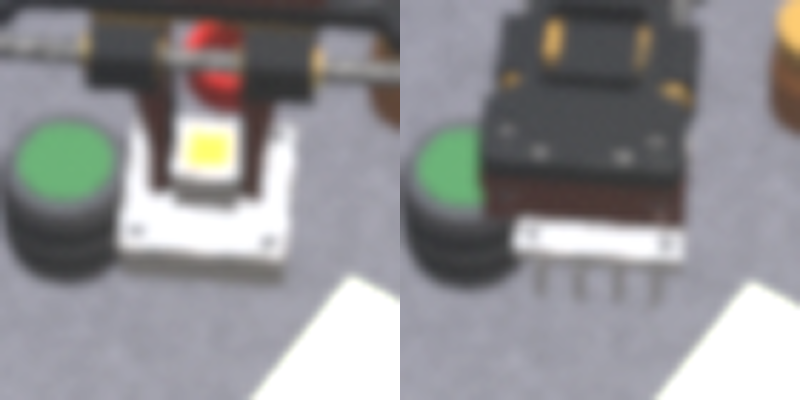

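In the right frame (yaw 180.8°) four fin ends face the camera, so the fins run along world y there. Yaw 90.8° is therefore the right one for the base. I'll turn back and come down to just above the fins.

Request:
jog_arm(steps=[0, 0, 0, -0.5, -1, 0, 0, 0, -0.5, -1, 0, 0, 0, -0.5, -1, 0, 0, 0, -0.5, -1, 0, 0, 0, -0.5, -1, 0, 0, 0, -0.5, -1, 0, 0, -0.2, -0.5, -1, 0, 0, -0.4, -0.5, -1, 0, 0, -0.6, -0.5, -1, 0, 0, -0.8, -0.5, -1, 0, 0, -0.925, -0.5, -1, 0, 0, -0.925, -0.5, -1])

```text
time_s: 8.4
tcp_pos: [519.9, 370.8, 110.8]
orientation: [0.704, 0.71, -0.004, -0.001]
force: [-0.6, 0.8, -1.4]
grip_width: 23.8
```

Request:
jog_arm(steps=[0, 0, 0, 0, -1, 0, 0, 0, 0, -1])

```text
time_s: 8.6
tcp_pos: [523.3, 373.6, 116.9]
orientation: [0.702, 0.712, 0.001, 0.0]
force: [-0.3, 0.5, -2.4]
grip_width: 23.9
```

```bash
cat > look2.py <<'E'
from h import *
import sys
n,R=sys.argv[1],int(sys.argv[2]); cams=sys.argv[3].split(',')
s=r.sense(); T=s["tcp_pos"]; print(s["time_s"],T.round(1),s["orientation"].round(4),round(s["grip_width"],1),np.round(s["force"],1)); o=[]
for c in cams:
    f,a=snap(c); np.save('last_%s.npy'%c,dict(f=f,a=a),allow_pickle=True); u,v=np.int32(proj(f,T-[0,0,35])); o.append(cv2.resize(cv2.convertScaleAbs(a[max(v-R,0):v+R,max(u-R,0):u+R],alpha=1.2),(400,400),interpolation=cv2.INTER_CUBIC))
cv2.imwrite('pics/%s.png'%n,np.hstack(o))
E
python3 look2.py a1 32 side,top
```

```text
8.6 [523.3 373.6 116.9] [7.024e-01 7.118e-01 1.400e-03 3.000e-04] 23.9 [-0.3  0.5 -2.4]
```

View pics/a1.png

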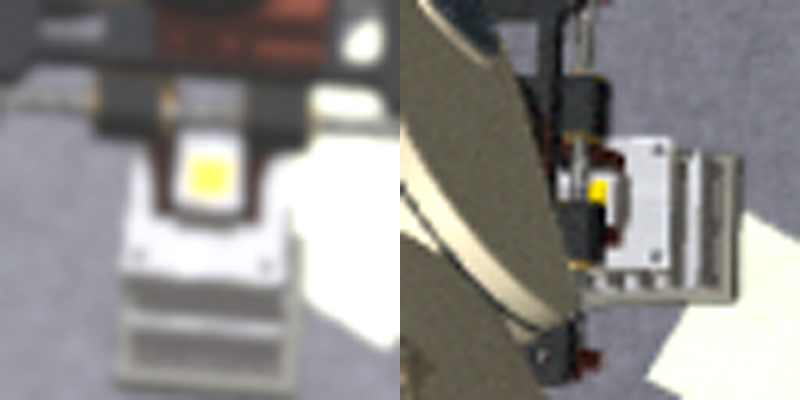

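The side view shows the half squarely above the base with the x edges aligned, and the top view agrees. Lowering slowly.

Request:
jog_arm(steps=[0, 0, -0.025, 0, -1, 0, 0, -0.05, 0, -1, 0, 0, -0.065, 0, -1, 0, 0, -0.08, 0, -1, 0, 0, -0.095, 0, -1, 0, 0, -0.11, 0, -1, 0, 0, -0.11, 0, -1])

```text
time_s: 9.4
tcp_pos: [521.9, 373.0, 92.5]
orientation: [0.703, 0.712, -0.0, -0.0]
force: [0.6, -0.4, -0.5]
grip_width: 23.9
```

The fins have entered freely with no contact force. Going the rest of the way.

Request:
jog_arm(steps=[0, 0, -0.02, 0, -1, 0, 0, -0.035, 0, -1, 0, 0, -0.045, 0, -1, 0, 0, -0.05, 0, -1, 0, 0, -0.05, 0, -1])

```text
time_s: 9.9
tcp_pos: [522.0, 373.1, 84.2]
orientation: [0.703, 0.712, -0.0, -0.0]
force: [-3.8, -1.8, 9.6]
grip_width: 23.6
```

Seated: TCP stopped at 84.2 mm, and home works out at 83–84 mm. Release and go to the large collar.

Request:
jog_arm(steps=[0, 0, 0, 0, 0, 0, 0, 0, 0, 0, 0, 0, 0, 0, 0, 0, 0, 0.2, 0, 0, 0, 0, 0.4, 0, 0, 0, 0, 0.6, 0, 0, -0.15, -1, 0.6, 0, 1, -0.15, -1, 0.6, 0, 1, -0.15, -1, 0.6, 0, 1, -0.15, -1, 0.6, 0, 1, -0.15, -1, 0.6, 0, 1])

```text
time_s: 11.0
tcp_pos: [490.4, 168.7, 202.8]
orientation: [0.704, 0.71, -0.001, -0.0]
force: [0.5, 0.4, -0.1]
grip_width: 80.6
```

Request:
jog_arm(steps=[-0.15, -1, 0, 0, 1, -0.15, -1, 0, 0, 1, -0.15, -1, 0, 0, 1, -0.15, -1, 0, 0, 1])

```text
time_s: 11.4
tcp_pos: [462.6, -25.8, 203.3]
orientation: [0.702, 0.712, 0.0, 0.0]
force: [0.6, 0.9, 0.0]
grip_width: 87.9
```

Run:
```python
from h import *
s=r.sense(); print(s["tcp_pos"],s["grip_width"])
o=[]
for c in("side","top"):
    f,a=snap(c); o.append(rect(f,a,(522.1,373.2),53,60,400))
cv2.imwrite('pics/sq1.png',np.hstack(o))
```

```text
[462.56285929 -25.79041662 203.25962292] 87.93827667827975
```

View pics/sq1.png

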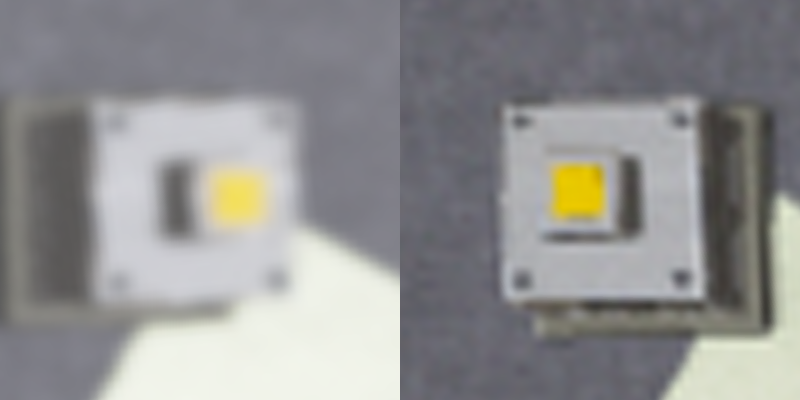

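The half sits square on the base: the plate outline rectified at z = 53 mm is 60 mm wide and centred within 1.5 mm in both cameras. On to the large collar.

Request:
jog_arm(steps=[-0.2, -1, 0, 0, 1, -0.2, -1, 0, 0, 1, -0.2, -1, 0, 0, 1, -0.2, -1, 0, 0, 1, -0.2, -1, 0, 0, 1])

```text
time_s: 12.0
tcp_pos: [422.9, -228.4, 203.4]
orientation: [0.704, 0.71, 0.0, 0.001]
force: [0.4, -0.4, -0.3]
grip_width: 87.7
```

Request:
jog_arm(steps=[-0.13, -0.295, -0.2, 0, 1, -0.13, -0.295, -0.4, 0, 1, -0.13, -0.295, -0.6, 0, 1, -0.13, -0.295, -0.75, 0, 1, -0.13, -0.295, -0.83, 0, 1, -0.13, -0.295, -0.87, 0, 1, -0.13, -0.295, -0.87, 0, -1, -0.13, -0.295, -0.87, 0, -1, -0.13, -0.295, -0.87, 0, -1, -0.13, -0.295, -0.87, 0, -1])

```text
time_s: 13.0
tcp_pos: [397.1, -283.9, 30.1]
orientation: [0.703, 0.712, 0.0, 0.001]
force: [-0.4, -0.5, 0.6]
grip_width: 59.2
```

Request:
jog_arm(steps=[0, 0, 0.1, 0, -1, 0, 0, 0.3, 0, -1, 0, 0, 0.5, 0, -1, 0, 0, 0.7, 0, -1, 0.15, 0.2, 0.87, 0, -1, 0.23, 0.5, 0.87, 0, -1, 0.23, 1, 0.87, 0, -1, 0.23, 1, 0.87, 0, -1, 0.23, 1, 0.87, 0, -1])

```text
time_s: 13.9
tcp_pos: [441.9, -80.5, 203.8]
orientation: [0.702, 0.712, 0.0, 0.0]
force: [0.3, -1.0, -0.9]
grip_width: 58.3
```

Request:
jog_arm(steps=[0.15, 1, 0, 0, -1, 0.15, 1, 0, 0, -1, 0.15, 1, 0, 0, -1, 0.15, 1, 0, 0, -1, 0.15, 1, 0, 0, -1])

```text
time_s: 14.4
tcp_pos: [473.3, 121.2, 204.1]
orientation: [0.701, 0.713, 0.002, 0.0]
force: [-1.1, -0.1, 0.1]
grip_width: 58.2
```

Request:
jog_arm(steps=[0.15, 1, 0, 0, -1, 0.15, 1, 0, 0, -1, 0.15, 1, 0, 0, -1, 0.15, 1, 0, 0, -1, 0.15, 1, 0, 0, -1])

```text
time_s: 14.9
tcp_pos: [503.5, 321.0, 203.9]
orientation: [0.701, 0.713, 0.002, 0.0]
force: [0.4, -0.6, -0.9]
grip_width: 58.4
```

Request:
jog_arm(steps=[0.1, 0.295, -0.2, 0, -1, 0.1, 0.295, -0.35, 0, -1, 0.1, 0.295, -0.42, 0, -1, 0.1, 0.295, -0.45, 0, -1, 0.1, 0.295, -0.45, 0, -1, 0.1, 0.295, -0.45, 0, -1, 0.1, 0.295, -0.45, 0, -1])

```text
time_s: 15.6
tcp_pos: [523.3, 375.1, 115.0]
orientation: [0.703, 0.711, 0.001, 0.0]
force: [-0.1, 0.2, -0.8]
grip_width: 57.9
```

The opening has drifted from 59.2 to 57.9 mm, so I want a look before lowering further.

```bash
python3 look2.py c1 32 side,top
```

```text
15.6 [523.3 375.1 115. ] [7.029e-01 7.113e-01 1.200e-03 2.000e-04] 57.9 [-0.1  0.2 -0.8]
```

View pics/c1.png

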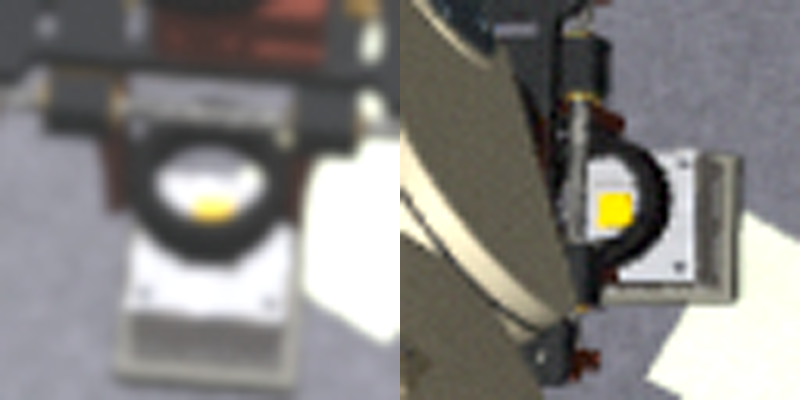

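Run:
```python
from h import *
T=np.array([523.3,375.1,115.]); t=np.linspace(0,6.283,200)
for c in("side","top"):
    d=np.load('last_%s.npy'%c,allow_pickle=True).item(); f=d['f']; u,v=np.int32(proj(f,T-[0,0,35])); k=400/64
    for yc in(363.2,368.2,373.2,378.2):
        P=np.array([(proj(f,(522.1+R*np.cos(s),yc+R*np.sin(s),z))-[u-32,v-32])*k for s in t for R,z in((30,86),(30,110))]); 
        I=np.array([(proj(f,(522.1+21*np.cos(s),yc+21*np.sin(s),110))-[u-32,v-32])*k for s in t])
        print(c,yc,'outer cols',P[:,0].min().round(),P[:,0].max().round(),'rows',P[:,1].min().round(),P[:,1].max().round(),'| hole top cols',I[:,0].min().round(),I[:,0].max().round(),'rows',I[:,1].min().round(),I[:,1].max().round())
```

```text
side 363.2 outer cols 132.0 291.0 rows 68.0 240.0 | hole top cols 156.0 267.0 rows 88.0 185.0
side 368.2 outer cols 130.0 290.0 rows 79.0 252.0 | hole top cols 154.0 266.0 rows 99.0 197.0
side 373.2 outer cols 128.0 289.0 rows 90.0 264.0 | hole top cols 152.0 265.0 rows 111.0 208.0
side 378.2 outer cols 127.0 288.0 rows 102.0 276.0 | hole top cols 151.0 264.0 rows 122.0 220.0
top 363.2 outer cols 136.0 290.0 rows 128.0 270.0 | hole top cols 157.0 253.0 rows 149.0 244.0
top 368.2 outer cols 125.0 279.0 rows 128.0 270.0 | hole top cols 146.0 241.0 rows 149.0 244.0
top 373.2 outer cols 114.0 268.0 rows 128.0 271.0 | hole top cols 134.0 230.0 rows 149.0 244.0
top 378.2 outer cols 102.0 257.0 rows 128.0 271.0 | hole top cols 123.0 219.0 rows 149.0 244.0
```

The measured ring outline (bottom row about 262, right column about 267) matches a ring centred at y = 373.2, so it is well placed. The narrower opening looks like pad compression, so I'll reduce the grip and lower slowly.

Request:
jog_arm(steps=[0, 0, -0.03, 0, -1, 0, 0, -0.06, 0, -1, 0, 0, -0.085, 0, -1, 0, 0, -0.105, 0, -1, 0, 0, -0.125, 0, -1, 0, 0, -0.14, 0, -1, 0, 0, -0.14, 0, -1], grip_force=15)

```text
time_s: 16.4
tcp_pos: [522.2, 375.2, 84.4]
orientation: [0.703, 0.712, -0.0, -0.0]
force: [0.1, 0.2, -1.5]
grip_width: 58.2
```

Request:
jog_arm(steps=[0, 0, -0.01, 0, -1, 0, 0, -0.015, 0, -1, 0, 0, -0.015, 0, -1])

```text
time_s: 16.7
tcp_pos: [522.6, 375.5, 83.3]
orientation: [0.703, 0.712, 0.0, 0.0]
force: [-1.6, -2.5, 7.3]
grip_width: 58.0
```

Request:
jog_arm(steps=[0, 0, 0, 0, 1, 0, 0, 0, 0, 1, 0, 0, 0, 0, 1, 0, 0, 0.15, 0, 1, 0, 0, 0.35, 0, 1, 0, 0, 0.6, 0, 1, -0.15, -0.4, 0.6, 0, 1, -0.15, -0.8, 0.6, 0, 1, -0.15, -1, 0.6, 0, 1, -0.15, -1, 0.6, 0, 1, -0.15, -1, 0.6, 0, 1])

```text
time_s: 17.8
tcp_pos: [491.2, 171.0, 201.9]
orientation: [0.704, 0.71, -0.001, -0.0]
force: [0.0, 1.0, -0.6]
grip_width: 87.7
```

Request:
jog_arm(steps=[-0.15, -1, 0, 0, 1, -0.15, -1, 0, 0, 1, -0.15, -1, 0, 0, 1, -0.15, -1, 0, 0, 1, -0.15, -1, 0, 0, 1])

```text
time_s: 18.3
tcp_pos: [461.9, -28.5, 202.1]
orientation: [0.704, 0.71, -0.0, 0.0]
force: [-0.3, 0.4, 0.3]
grip_width: 87.6
```

Run:
```python
from h import *
s=r.sense(); print(s["tcp_pos"],s["grip_width"])
o=[]
for c in("side","top"):
    f,a=snap(c); o.append(rect(f,a,(522.1,373.2),77,60,400))
    for x in(0,): o[-1]=cv2.circle(o[-1],(200,200),100,(0,0,255),1)
cv2.imwrite('pics/sq2.png',np.hstack(o))
```

```text
[461.89376752 -28.47171747 202.14478046] 87.57410690327677
```

View pics/sq2.png

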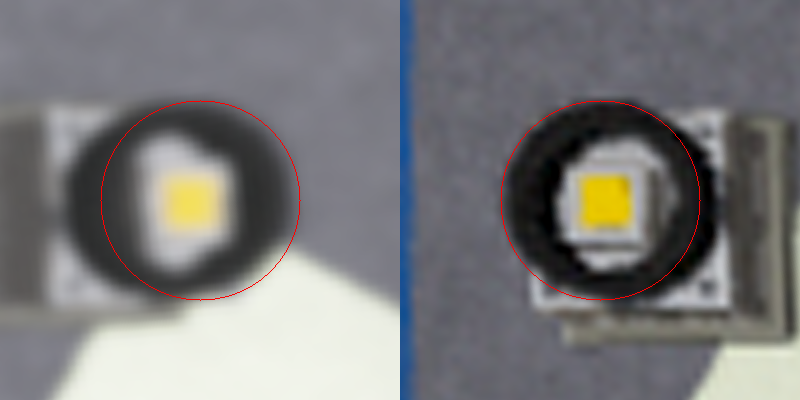

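The collar is seated around the post and concentric with it within about 1 mm; its rim matches the circle drawn at z = 77 mm. Now the front lens.

Request:
jog_arm(steps=[-0.153, -0.406, -0.2, 0, 1, -0.153, -0.406, -0.4, 0, 1, -0.153, -0.406, -0.6, 0, 1, -0.153, -0.406, -0.75, 0, 1, -0.153, -0.406, -0.83, 0, 1, -0.153, -0.406, -0.87, 0, 1, -0.153, -0.406, -0.87, 0, -1, -0.153, -0.406, -0.87, 0, -1, -0.153, -0.406, -0.87, 0, -1, -0.153, -0.406, -0.87, 0, -1, -0.153, -0.406, -0.87, 0, -1], grip_force=15)

```text
time_s: 19.5
tcp_pos: [432.5, -105.9, 28.9]
orientation: [0.703, 0.712, 0.0, 0.001]
force: [0.4, 2.3, 5.9]
grip_width: 55.4
```

Request:
jog_arm(steps=[0, 0, 0.1, 0, -1, 0, 0, 0.3, 0, -1, 0, 0, 0.5, 0, -1, 0, 0, 0.7, 0, -1, 0.15, 0.2, 0.87, 0, -1, 0.15, 0.5, 0.87, 0, -1, 0.15, 1, 0.87, 0, -1, 0.15, 1, 0.87, 0, -1, 0.15, 1, 0.87, 0, -1])

```text
time_s: 20.4
tcp_pos: [461.6, 97.5, 202.7]
orientation: [0.702, 0.712, 0.001, 0.0]
force: [0.4, -1.0, -1.4]
grip_width: 55.4
```

Request:
jog_arm(steps=[0.15, 1, 0, 0, -1, 0.15, 1, 0, 0, -1, 0.15, 1, 0, 0, -1, 0.15, 1, 0, 0, -1, 0.15, 1, 0, 0, -1])

```text
time_s: 20.9
tcp_pos: [492.7, 299.3, 202.6]
orientation: [0.701, 0.713, 0.002, 0.0]
force: [-0.3, -0.4, -0.9]
grip_width: 55.7
```

Request:
jog_arm(steps=[0.153, 0.409, -0.1, 0, -1, 0.153, 0.409, -0.2, 0, -1, 0.153, 0.409, -0.3, 0, -1, 0.153, 0.409, -0.38, 0, -1, 0.153, 0.409, -0.4, 0, -1, 0.153, 0.409, -0.4, 0, -1, 0.153, 0.409, -0.4, 0, -1])

```text
time_s: 21.6
tcp_pos: [523.0, 375.5, 123.2]
orientation: [0.703, 0.711, 0.001, 0.0]
force: [0.4, -0.1, 0.3]
grip_width: 55.7
```

Request:
jog_arm(steps=[0, 0, -0.02, 0, -1, 0, 0, -0.04, 0, -1, 0, 0, -0.06, 0, -1, 0, 0, -0.075, 0, -1, 0, 0, -0.085, 0, -1, 0, 0, -0.085, 0, -1, 0, 0, -0.085, 0, -1])

```text
time_s: 22.3
tcp_pos: [522.3, 375.9, 105.9]
orientation: [0.703, 0.712, -0.0, -0.0]
force: [-3.2, -1.4, 8.5]
grip_width: 55.5
```

Request:
jog_arm(steps=[0, 0, 0, 0, 1, 0, 0, 0, 0, 1, 0, 0, 0, 0, 1, 0, 0, 0.15, 0, 1, 0, 0, 0.3, 0, 1, 0, 0, 0.5, 0, 1, 0.15, -0.4, 0.5, 0.1, 0, 0.15, -0.8, 0.5, 0.1, 0, 0.15, -1, 0.5, 0.1, 0, 0.15, -1, 0.5, 0.1, 0, 0.15, -1, 0.5, 0.1, 0])

```text
time_s: 23.4
tcp_pos: [552.3, 171.5, 204.9]
orientation: [0.584, 0.812, -0.001, -0.0]
force: [0.0, 0.2, 1.0]
grip_width: 51.4
```

Request:
jog_arm(steps=[0.15, -1, 0, 0.181, 0, 0.15, -1, 0, 0.181, 0, 0.15, -1, 0, 0.181, 0, 0.15, -1, 0, 0.181, 0, 0.15, -1, 0, 0.181, 0])

```text
time_s: 23.9
tcp_pos: [583.2, -27.0, 205.1]
orientation: [0.33, 0.944, -0.0, 0.0]
force: [0.5, 0.8, -0.0]
grip_width: 43.6
```

Run:
```python
from h import *
s=r.sense(); print(s["tcp_pos"],s["orientation"],s["grip_width"])
o=[]
for c in("side","top"):
    f,a=snap(c); o.append(cv2.circle(rect(f,a,(522.1,373.2),93,60,400),(200,200),93,(0,0,255),1))
cv2.imwrite('pics/sq3.png',np.hstack(o))
```

```text
[583.1914237  -26.96312046 205.08140892] [ 3.30233828e-01  9.43899049e-01 -1.26474613e-04  4.32640276e-04] 43.57148719405099
```

View pics/sq3.png

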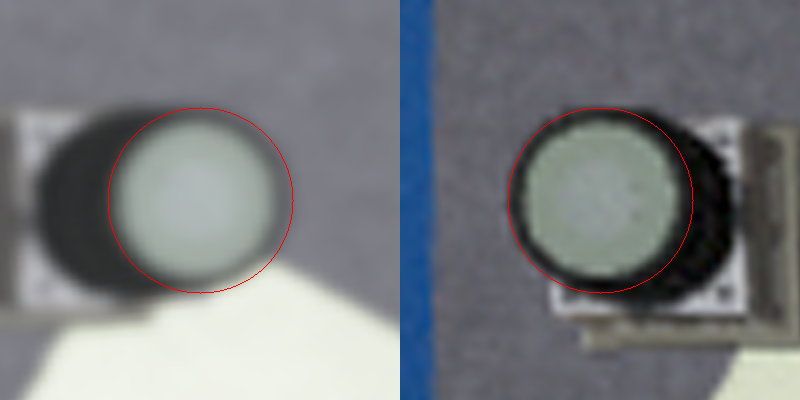

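The square head is complete: the lens is flat and centred within about 1 mm at z = 93 mm in both views. Now the oblong half.

Request:
jog_arm(steps=[0.211, -0.883, 0, 0, 0, 0.211, -0.883, 0, 0, 0, 0.211, -0.883, 0, 0, 0, 0.211, -0.883, 0, 0, 0, 0.211, -0.883, -0.2, 0, 0, 0.211, -0.883, -0.4, 0, 0, 0.211, -0.883, -0.6, 0, 0, 0.211, -0.883, -0.68, 0, 0, 0.211, -0.883, -0.725, 0, 0, 0.211, -0.883, -0.725, 0, 0, 0.211, -0.883, -0.725, 0, 0])

```text
time_s: 25.1
tcp_pos: [626.0, -200.5, 61.7]
orientation: [0.331, 0.944, 0.0, 0.001]
force: [-0.6, -0.3, 0.6]
grip_width: 44.0
```

Request:
jog_arm(steps=[0, 0, 0, 0, -1, 0, 0, 0, 0, -1, 0, 0, 0, 0, -1, 0, 0, 0, 0, -1, 0, 0, 0, 0, -1], grip_force=30)

```text
time_s: 25.6
tcp_pos: [624.9, -200.9, 60.7]
orientation: [0.331, 0.944, -0.0, 0.0]
force: [-0.9, -0.8, 4.6]
grip_width: 17.6
```

Request:
jog_arm(steps=[0, 0, 0.1, 0, -1, 0, 0, 0.3, 0, -1, 0, 0, 0.5, 0, -1, -0.447, -0.94, 0.6, -0.4, -1, -0.447, -0.94, 0.6, -0.4, -1, -0.447, -0.94, 0.6, -0.4, -1, -0.447, -0.94, 0.6, -0.4, -1, -0.447, -0.94, 0.6, -0.4, -1, -0.447, -0.94, 0.6, -0.4, -1, -0.447, -0.94, 0.6, -0.4, -1, -0.447, -0.94, 0.6, -0.4, -1, -0.447, -0.94, 0.6, -0.4, -1])

```text
time_s: 26.8
tcp_pos: [534.8, -388.5, 179.5]
orientation: [0.824, 0.566, -0.0, -0.001]
force: [0.2, 0.4, -1.7]
grip_width: 18.1
```

Request:
jog_arm(steps=[0, 0, 0, -0.2245, -1, 0, 0, 0, -0.2245, -1, 0, 0, 0, -0.2245, -1, 0, 0, 0, -0.2245, -1, 0, 0, 0, -0.2245, -1, 0, 0, -0.1, -0.2245, -1, 0, 0, -0.2, -0.2245, -1, 0, 0, -0.28, -0.2245, -1, 0, 0, -0.325, -0.2245, -1, 0, 0, -0.325, -0.2245, -1, 0, 0, -0.325, -0.2245, -1, 0, 0, -0.325, -0.2245, -1])

```text
time_s: 28.0
tcp_pos: [535.8, -389.0, 116.0]
orientation: [0.968, 0.25, 0.0, 0.001]
force: [-0.2, 0.5, -1.3]
grip_width: 18.1
```

Run:
```python
from h import *
s=r.sense(); print(s["tcp_pos"].round(1),s["orientation"].round(4),s["grip_width"])
o=[]
f,a=snap("top"); o.append(rect(f,a,(534.9,-390.8),85,80,400)); g,b=snap("side"); o.append(rect(g,b,(534.9,-390.8),85,80,400))
t=np.radians(29); R=np.array([[np.cos(t),-np.sin(t)],[np.sin(t),np.cos(t)]])
q=np.array([(R@p) for p in((46,23),(46,-23),(-46,-23),(-46,23))]); px=np.int32(np.stack([200-q[:,1]*2.5,200-q[:,0]*2.5],1))
for i in o: cv2.polylines(i,[px],1,(0,0,255),1)
cv2.imwrite('pics/ob1.png',np.hstack(o))
```

```text
[ 535.8 -389.   116. ] [9.684e-01 2.495e-01 5.000e-04 6.000e-04] 18.13844332107192
```

View pics/ob1.png

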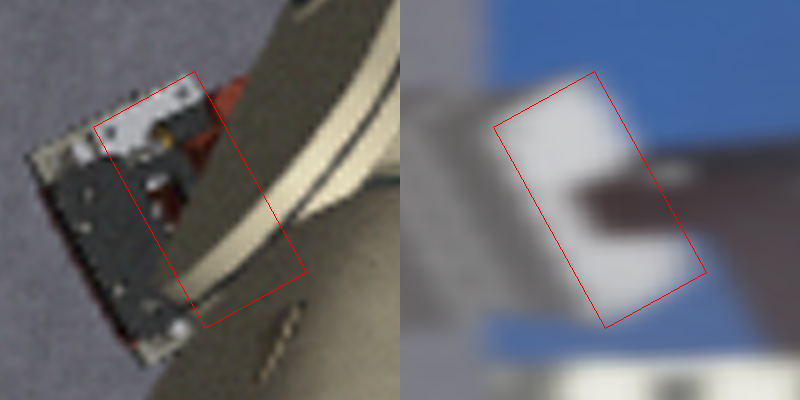

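The plate lies on the expected outline over the base in both views. Lowering slowly.

Request:
jog_arm(steps=[0, 0, -0.025, 0, -1, 0, 0, -0.05, 0, -1, 0, 0, -0.065, 0, -1, 0, 0, -0.08, 0, -1, 0, 0, -0.095, 0, -1, 0, 0, -0.11, 0, -1, 0, 0, -0.11, 0, -1])

```text
time_s: 28.8
tcp_pos: [535.2, -388.6, 92.6]
orientation: [0.968, 0.25, -0.0, -0.0]
force: [0.8, -0.7, -1.4]
grip_width: 17.2
```

Request:
jog_arm(steps=[0, 0, -0.02, 0, -1, 0, 0, -0.035, 0, -1, 0, 0, -0.045, 0, -1, 0, 0, -0.05, 0, -1, 0, 0, -0.05, 0, -1])

```text
time_s: 29.3
tcp_pos: [535.2, -388.6, 83.4]
orientation: [0.968, 0.25, -0.0, -0.0]
force: [-1.4, 1.5, 3.4]
grip_width: 17.9
```

Request:
jog_arm(steps=[0, 0, -0.005, 0, -1, 0, 0, -0.005, 0, 0, 0, 0, -0.005, 0, 0, 0, 0, -0.005, 0, 0, 0, 0, 0.15, 0, 0, 0, 0, 0.35, 0, 0, 0, 0, 0.6, 0, 0, -0.25, 0.3, 0.6, 0, 0.6, -0.25, 0.7, 0.6, 0, 0.6, -0.25, 1, 0.6, 0, 0.6, -0.25, 1, 0.6, 0, 0.6, -0.25, 1, 0.6, 0, 0.6])

```text
time_s: 30.5
tcp_pos: [483.9, -184.9, 202.9]
orientation: [0.968, 0.251, -0.001, -0.001]
force: [-0.3, -0.5, -0.2]
grip_width: 70.0
```

Request:
jog_arm(steps=[-0.25, 1, 0, 0, 0.6, -0.25, 1, 0, 0, 0.6, -0.25, 1, 0, 0, 0.6, -0.25, 1, 0, 0, 0.6, -0.25, 1, 0, 0, 0.6])

```text
time_s: 31.0
tcp_pos: [434.0, 14.6, 203.1]
orientation: [0.968, 0.252, -0.0, -0.0]
force: [0.3, -0.2, -0.2]
grip_width: 70.1
```

Run:
```python
from h import *
s=r.sense(); print(s["time_s"],s["tcp_pos"].round(1),s["grip_width"])
# oblong half plate and small collar check from top picture
H,PX=70,560; S=PX/(2*H)
f,a=snap("top"); g,b=snap("side")
for n,q,i in(("top",f,a),("side",g,b)):
    c=(534.9,-390.8); p=rect(q,i,c,53,H,PX); m=((p.min(2)>135)&(p[:,:,0].astype(int)<p[:,:,2].astype(int)+40)).astype(np.uint8)
    cs,_=cv2.findContours(m,cv2.RETR_EXTERNAL,cv2.CHAIN_APPROX_NONE); k=min([x for x in cs if cv2.contourArea(x)>20000],key=lambda x:abs(cv2.minAreaRect(x)[0][0]-280)); (u,v),wh,an=cv2.minAreaRect(cv2.convexHull(k))
    print(n,'oblong plate centre',(round(c[0]+H-v/S,1),round(c[1]+H-u/S,1)),np.round(np.array(wh)/S,1),an)
    p=rect(q,i,(374.3,248.2),24,H,PX); m=(p.max(2)<75).astype(np.uint8); M=cv2.moments(m[150:410,150:410],True); print(n,'dark centroid',374.3+H-(M['m01']/M['m00']+150)/S,248.2+H-(M['m10']/M['m00']+150)/S)
```

```text
31.0 [434.   14.6 203.1] 70.0672920313371
top oblong plate centre (533.9, -388.3) [94.8 47.7] 61.15734100341797
top dark centroid 374.12273352041694 245.8625909169005
side oblong plate centre (538.4, -388.1) [99.7 57.3] 45.0
side dark centroid 374.64066941123394 256.3872603203248
```

Request:
jog_arm(steps=[-0.2, 1, 0, 0, 0.6, -0.2, 1, 0, 0, 0.6, -0.2, 1, 0, 0, 0.6, -0.2, 1, 0, 0, 0.6, -0.2, 1, 0, 0, 0.6])

```text
time_s: 31.6
tcp_pos: [396.3, 214.6, 203.4]
orientation: [0.968, 0.251, 0.001, -0.0]
force: [0.8, 0.1, 0.2]
grip_width: 70.3
```

Request:
jog_arm(steps=[-0.103, 0.195, -0.2, 0, 0.6, -0.103, 0.195, -0.4, 0, 0.6, -0.103, 0.195, -0.6, 0, 0.6, -0.103, 0.195, -0.75, 0, 0.6, -0.103, 0.195, -0.83, 0, 0.6, -0.103, 0.195, -0.87, 0, 0.6, -0.103, 0.195, -0.87, 0, 0.6, -0.103, 0.195, -0.87, 0, -1, -0.103, 0.195, -0.87, 0, -1, -0.103, 0.195, -0.87, 0, -1, -0.103, 0.195, -0.87, 0, -1, -0.103, 0.195, -0.87, 0, -1], grip_force=12)

```text
time_s: 32.8
tcp_pos: [375.2, 250.6, 29.8]
orientation: [0.968, 0.25, 0.001, -0.0]
force: [0.3, -1.8, 7.8]
grip_width: 45.0
```

Request:
jog_arm(steps=[0, 0, 0.1, 0, -1, 0, 0, 0.3, 0, -1, 0, 0, 0.5, 0, -1, 0, 0, 0.7, 0, -1, 0.2, -0.2, 0.87, 0, -1, 0.25, -0.5, 0.87, 0, -1, 0.25, -1, 0.87, 0, -1, 0.25, -1, 0.87, 0, -1, 0.25, -1, 0.87, 0, -1])

```text
time_s: 33.7
tcp_pos: [424.1, 47.6, 203.4]
orientation: [0.969, 0.249, 0.0, 0.0]
force: [0.6, 0.2, -1.5]
grip_width: 45.1
```

Request:
jog_arm(steps=[0.25, -1, 0, 0, -1, 0.25, -1, 0, 0, -1, 0.25, -1, 0, 0, -1, 0.25, -1, 0, 0, -1, 0.25, -1, 0, 0, -1])

```text
time_s: 34.2
tcp_pos: [476.0, -154.0, 203.6]
orientation: [0.969, 0.248, 0.001, 0.001]
force: [0.3, 0.1, -0.0]
grip_width: 45.4
```

Request:
jog_arm(steps=[0.25, -1, 0, 0, -1, 0.25, -1, 0, 0, -1, 0.25, -1, 0, 0, -1, 0.25, -1, 0, 0, -1, 0.25, -1, 0, 0, -1])

```text
time_s: 34.7
tcp_pos: [525.7, -353.7, 203.2]
orientation: [0.969, 0.248, 0.001, 0.001]
force: [-0.3, -0.2, -0.6]
grip_width: 44.8
```

Request:
jog_arm(steps=[0.051, -0.19, -0.2, 0, -1, 0.051, -0.19, -0.35, 0, -1, 0.051, -0.19, -0.42, 0, -1, 0.051, -0.19, -0.45, 0, -1, 0.051, -0.19, -0.45, 0, -1, 0.051, -0.19, -0.45, 0, -1, 0.051, -0.19, -0.45, 0, -1])

```text
time_s: 35.4
tcp_pos: [535.7, -387.7, 114.9]
orientation: [0.968, 0.25, 0.001, 0.001]
force: [-0.1, 0.5, -0.5]
grip_width: 45.5
```

Request:
jog_arm(steps=[0, 0, -0.03, 0, -1, 0, 0, -0.055, 0, -1, 0, 0, -0.075, 0, -1, 0, 0, -0.095, 0, -1, 0, 0, -0.115, 0, -1, 0, 0, -0.135, 0, -1, 0, 0, -0.14, 0, -1, 0, 0, -0.14, 0, -1])

```text
time_s: 36.2
tcp_pos: [534.7, -387.6, 84.7]
orientation: [0.968, 0.25, -0.0, -0.0]
force: [0.8, -1.1, -0.3]
grip_width: 45.3
```

Request:
jog_arm(steps=[0, 0, -0.01, 0, -1, 0, 0, -0.015, 0, -1, 0, 0, -0.015, 0, -1])

```text
time_s: 36.5
tcp_pos: [535.0, -387.8, 82.9]
orientation: [0.968, 0.25, 0.0, 0.0]
force: [-1.2, 0.5, 4.9]
grip_width: 45.2
```

Seated (82.9 mm against 82.8 expected, with light contact). Release, retreat and make the final check.

Request:
jog_arm(steps=[0, 0, 0, 0, 0.7, 0, 0, 0, 0, 0.7, 0, 0, 0, 0, 0.7, 0, 0, 0.15, 0, 0.7, 0, 0, 0.35, 0, 0.7, 0, 0, 0.6, 0, 0.7, -0.4, 0.5, 0.7, 0, 0.7, -0.4, 1, 0.7, 0, 0.7, -0.4, 1, 0.7, 0, 0.7, -0.4, 1, 0.7, 0, 0.7, -0.4, 1, 0.7, 0, 0.7, -0.4, 1, 0.7, 0, 0.7])

```text
time_s: 37.7
tcp_pos: [454.2, -185.8, 222.5]
orientation: [0.968, 0.251, 0.0, -0.0]
force: [-0.5, -0.7, 0.1]
grip_width: 74.8
```

Request:
jog_arm(steps=[0, 0.5, 0, 0, 0.7, 0, 0.5, 0, 0, 0.7, 0, 0.5, 0, 0, 0.7, 0, 0.5, 0, 0, 0.7])

```text
time_s: 38.1
tcp_pos: [456.0, -87.7, 222.2]
orientation: [0.968, 0.251, 0.0, 0.0]
force: [-0.2, -1.5, -0.5]
grip_width: 74.7
```

Run:
```python
from h import *
s=r.sense(); print(s["time_s"],s["tcp_pos"].round(1),s["force"].round(1))
f,a=snap("top"); g,b=snap("side"); o=[]
for q,i in((f,a),(g,b)):
    o.append(cv2.circle(rect(q,i,(534.9,-390.8),77,60,266),(133,133),int(22.5*266/120),(0,0,255),1))
o.append(rect(f,a,(522.1,373.2),93,60,266))
cv2.imwrite('pics/end.png',np.vstack([np.hstack(o),np.hstack([cv2.resize(a[100:310,150:500],(399,240)),cv2.resize(b[110:350,230:430],(399,240))])]))
for l,z in dict(camera_lens=58,screw_jar=65,camera_body=84).items():
    for c,q in(("top",f),("side",g)): print(l,c,[(np.round(d["point"]).tolist(),round(d["conf"],2)) for d in r.search_frame(c,l)[:1]])
```

```text
38.1 [456.  -87.7 222.2] [-0.2 -1.5 -0.5]
camera_lens top [([251.0, 189.0], 0.95)]
camera_lens side [([262.0, 158.0], 0.53)]
screw_jar top [([287.0, 241.0], 0.47)]
screw_jar side [([321.0, 332.0], 0.68)]
camera_body top [([387.0, 128.0], 0.62)]
camera_body side [([261.0, 159.0], 0.73)]
```

View pics/end.png

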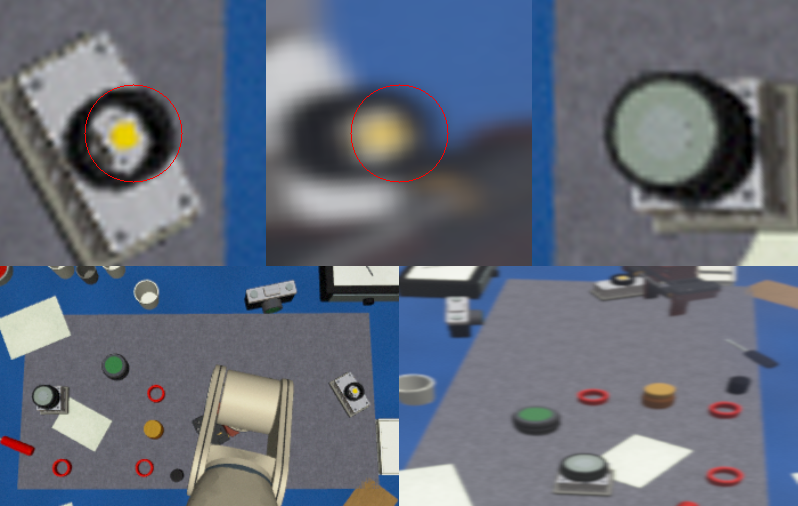

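The top view shows both heads assembled and the bystanders in place. In the side patch the small collar's far edge sits farther from the drawn circle than I expected, so I'll check it numerically with the silhouette fit.

Run:
```python
from h import *
from scipy.optimize import minimize
H,PX=45,360; S=PX/(2*H); t=np.linspace(0,6.283,80)
def run(n,c,D,z0,z1,half):
    for cam in("top","side"):
        f,a=snap(cam); p=cv2.cvtColor(rect(f,a,c,z1,H,PX),cv2.COLOR_BGR2GRAY)
        row=p[int(PX/2)-6:int(PX/2)+6].mean(0); print(n,cam,'row profile/5mm',row[::20].round().astype(int).tolist())
        def model(v,zt):
            P=[proj(f,(v[0]+D/2*np.cos(s),v[1]+D/2*np.sin(s),zz)) for zz in(zt-24,zt) for s in t]
            P=np.float32([((c[1]+H-x[1])*S,(c[0]+H-x[0])*S) for x in [ray(f,q,z1) for q in P]])
            o=np.zeros((PX,PX),np.uint8); cv2.fillPoly(o,[np.int32(cv2.convexHull(P)*16)],1,shift=4)
            I=[np.float32([((c[1]+H-x[1])*S,(c[0]+H-x[0])*S) for x in [ray(f,proj(f,(v[0]+(D-12)/2*np.cos(s),v[1]+(D-12)/2*np.sin(s),zz)),z1) for s in t]]) for zz in(zt-24,zt)]
            h=[cv2.fillPoly(np.zeros((PX,PX),np.uint8),[np.int32(i*16)],1,shift=4) for i in I]
            o[(h[0]&h[1])>0]=0; return o
        m=(cv2.GaussianBlur(p,(0,0),2)<78).astype(np.uint8); g=model(c,z1); w=cv2.dilate((model(c,z1)),np.ones((25,25)))
        for zt in(z1-4,z1,z1+4,z1+8):
            r0=min((minimize(lambda v:float(((model(v,zt)!=m)&(w>0)).sum()),c,method='Nelder-Mead',options=dict(initial_simplex=np.array(c)+np.array(k),maxfev=60)) for k in([[0,0],[4,0],[0,4]],[[0,0],[-4,0],[0,6]])),key=lambda q:q.fun)
            print('  top z',zt,r0.x.round(1),round(r0.fun/m.sum(),3))
run('small',(534.6,-389.5),45,53,77,None)
```

```text
small top row profile/5mm [87, 68, 194, 92, 9, 40, 108, 179, 188, 190, 166, 21, 19, 65, 103, 108, 97, 99]
  top z 73 [ 534.6 -389.8] 0.164
  top z 77 [ 534.3 -388.5] 0.174
  top z 81 [ 533.6 -387.2] 0.179
  top z 85 [ 533.1 -385.8] 0.189
small side row profile/5mm [53, 39, 40, 52, 83, 125, 161, 180, 179, 154, 109, 73, 66, 78, 86, 86, 79, 71]
  top z 73 [ 534.9 -403. ] 0.5
  top z 77 [ 534.5 -397.8] 0.502
  top z 81 [ 534.3 -392.7] 0.504
  top z 85 [ 534.1 -387.2] 0.506
```

Top-camera fit: the small collar is at (534.3, −388.5), concentric with the post, with the rim seated. Contact height also agrees (82.9 measured, 82.8 expected). The side view there is too blurred for the fit to mean anything. Handing in.

```bash
python3 -c "
from rig import r
s=r.sense(); print(s['time_s'],s['force'].round(1)); print(r.sign_off())"
```

```text
38.6 [0.4 1.4 0.1]
the job is handed in; nothing more can be done
None
```

Both lamp heads are rebuilt in the order asked, and the job was handed in at about 38.6 s of the 115 s allowed. No verdict came back.

- **Square head:** The finned half slid home with no force until it seated. The large collar sits around its post, and the front lens lies glass up, flat and centred on it to about 1 mm in both cameras.
- **Oblong head:** The finned half slid home and seated at the expected height (83.4 mm measured, 83.1 mm commanded). The black small collar sits around its post, with contact at 82.9 mm against 82.8 mm expected; the red rings were not touched.
- **Bystanders:** The camera, camera lens and screw jar are where they were at the start in the final top view.
- **Forces:** The highest reading at the end of any move was about 10 N, and the gripper was clear of everything at hand-in.

Checks that disagreed or failed:
- **Oblong centring:** The oblong half and its collar lie about 2.5 mm off my estimate of the base centre, within the 4 mm play. Measurement error could account for part of that.
- **Small collar, side camera:** The side view was too blurred there for the fit to mean anything (about 50% mismatch). Its seating rests on the top view and the contact height.
- **Bystander search, side camera:** In the final side picture the search reported the lens and the jar in the wrong places. I relied on the picture itself, where both are clearly in position.
- **Large collar grip:** The gripper read about 58 mm on the 60 mm collar, which I took to be pad compression. The placement was checked by picture before and after release.

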